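Clamp the walnut bar in the cam-lever vise

ROBOT

A 7-joint arm with a two-finger parallel gripper is mounted at the origin on the work surface. World frame = base frame: x ahead of the robot, y to its left, z up, the work surface at z = 0. Lengths are in m, angles in rad, forces in N, time in s.
With the tool pointing down it reaches from about 0.4 to 0.85 m from the base axis. Payload 10.4 kg.
Tool frame: the origin (TCP) lies midway between the tips of the shut fingers; the grasp point (between the pads) lies 19 mm behind it; z points along the fingers, y is the line along which they close (so a half turn about z gives the same grasp; the last joint's range is limited). The gripper opens to 85 mm and grips with 20 to 120 N. Pads are 22 mm wide; open, the fingers measure 114 mm over their backs; the gripper's body (76 mm by 85 mm) begins 54 mm behind the grasp point. The pads swing forward as they close: fully open they stand 13 mm farther back than shut.
Start: joints at [1.187, 0.332, -0.065, 1.46, 0.022, 1.35, -0.088], TCP at [0.221, -0.585, 0.195] pointing down, gripper open.
Joint ranges: [-2.6, 2.6], [-0.5, 2.12], [-1.47, 1.34], [0.16, 2.42], [-1.27, 4.41], [0.06, 2.06], [-2.6, 2.6]. Speed limits (rad/s): [2.22, 2.22, 2.79, 2.79, 3.14, 3.14, 3.14].

INTERFACE

Orientations are given as a unit quaternion [x, y, z, w].
In Python, from workcell import get_obs, camera, camera_params, hand_in gives the robot as it stands.
- The arm moves only by the tool carry_out, never from a script. Its argument "commands" is a list that holds one entry, the list of rows, each a list of 6 numbers: the shift along the tool's x, y, z in units of 40 mm (1.0 is 40 mm), then the turn, a rotation vector about the tool's x, y, z in units of 6 degrees (1.0 is 6 degrees). In form: [[[x, y, z, ax, ay, az], ...]]. A call has 1 to 20 rows; each row shifts and turns the commanded pose from where the row before left it, along the tool's axes as they then stand; what a row does not reach is not made up. A row lasts 1/12 s, in which the tool goes at most 41.7 mm and 7.16 degrees, less where a joint would pass 70% of its speed; a pose out of reach is approached as far as the arm can. A call is refused whole if a number of a shift passes 1 or a number of a turn 1, either way. A call with a gripper value outside its range is refused whole. "hand" is the closure, from -1 (fully open) to 1 (shut), set as the call begins (left out, the last holds). The fingers move at their own pace and stop on an object; "force" is the grip in N (left out, the last holds). Time passes only in rows, so rows that do not move let the fingers close. It gives the time, the measured TCP pose, the force, the opening and the grip force at its end, in the units of the state.
- get_obs(): the state, without advancing time (a new reading comes with each control period).
- camera(name): name is "side" or "top"; returns the picture (480x640x3 uint8, red, green, blue); there is no depth.
- camera_params(name): a dict with "mtx" (3x3 intrinsics, pixels), "k1" (the pictures are not rectified: a ray, as slopes to the right and down, at radius r is drawn at 1 + k1 r^2 times it, then the intrinsics apply), "R" (3x3) and "t" (3): a world point X has camera coordinates R X + t. Camera axes: x right, y down, z forward; pixel columns grow to the right and rows downward; lengths in m; the calibration is good to about 2 mm. A picture is of the moment at which its call begins. camera_params takes no time and is no camera call.
- hand_in(): hands the job in; it is judged then, once.
The state is a dict: "clock": time; "joint_pos": joint angles; "joint_velocities": joint speeds; "tau": joint torques, N m; "position": TCP position; "ee_rot": TCP orientation; "ft_force": force on the tool from outside, world axes, zero at the start; "torque": the same for the moment, N m; "grip_width": opening from 0.0 (shut) to 1.0 (fully open); "grasp_force": force on a finger pad.
Only numpy, scipy, OpenCV 4.12 (cv2) and the standard library are available. Lean on these libraries where they do the work, as an engineer would, in place of code of your own. Each camera call takes 0.05 s, during which the arm holds its last target. There are 200 camera calls.

TASK

Clamp the dark walnut bar in the green vise ready for drilling: lay it flat on the vise bed, along the jaws and centred on them. Free the red-knobbed cam lever, bring the sliding jaw up by feel until it is just snug on the bar against the wooden liner, without forcing it, then swing the lever fully home so that the jaw is locked and grips the bar without bruising it. Leave the pale ash bar and everything else on the bench alone.

Things in the scene. Friction and masses are not known exactly. Their poses are not given: they have to be found in the camera images.
- walnut_mid (a point): Centre of the walnut bar to be clamped: dark brown, with a pale pencil cross on its top; 160 mm long (its own x axis), 30 mm wide (y), 34 mm high (z), about 0.11 kg, loose, lying on the bench 30 mm side down. The point is half-way up.
- ash_mid (a point): Centre of a pale ash bar of the same size (160 x 30 x 34 mm), lying loose near the walnut one; not to be used. The point is half-way up.
- vise: Green quick-action vise, bolted down. Origin: on the bench under its middle; z up, own +y points from the sliding jaw to the fixed jaw (slide axis), own x runs along the jaws. Bed 100 mm wide (x), y -150 to +130 mm, flat top 38 mm above the bench; ears 12 mm high reach x = +-73 mm at y = +100 and -120 mm. Both jaws are 100 mm wide, tops 68 to 72 mm above the bench.
- jaw_face (a point): Middle of the fixed jaw's steel face, 54 mm above the bench, at the vise's own x = 0, y = +94 mm; axes as the vise's; the jaw body ends at y = +130 mm. A pale wooden liner is fixed on this face and stands 3 to 23 mm out from it towards the sliding jaw: its thickness differs from day to day and is not measured, so where the bar comes to rest has to be felt.
- jaw (a joint): Opening between the steel faces of the jaws in m (liner not counted), 0 shut, 0.128 at most; it starts 0.110 to 0.126 open. Lever free: the jaw slides along the vise's y with about 4 N drag. Lever locked: it cannot be slid by hand. Its gripping face is at own y = 94 mm minus the opening, its flat rear face 75 mm behind that, 39 to 72 mm above the bench.
- lever (a joint): Cam lever angle in rad about its upright pivot: 0 = free, pointing straight back (vise -y); 1.6 = end stop, locked, pointing sideways (vise -x); clockwise from above locks. Home above 1.4. Below 0.15 the jaw slides freely; the cam bites from about 0.2 and its full swing pushes the jaw plate on by 2.5 mm, so a gap over about 1.5 mm left beforehand is not gripped. Starts locked, stays where left.
- pivot (a point): Lever pivot on the sliding jaw, in the middle of its width, 48 mm behind its gripping face; the point lies on the axis at knob height, 81 mm above the bench, and moves with the jaw. The hub round it is 34 mm in diameter, 72 to 92 mm above the bench.
- knob (a point): Centre of the red ball knob (diameter 26 mm) at the end of the lever, 115 mm from the pivot, 81 mm above the bench; an 11 mm steel rod runs from it to the pivot at the same height. Swinging the lever takes up to about 6 N at the knob. With the lever free, the jaw can also be pushed along by the knob.
- jaw_plate: Steel plate, 96 x 8 x 29 mm, on stiff springs on the sliding jaw's gripping face, pushed forward by the cam. Origin at bench height under the middle of its gripping face; axes as the vise's. With the lever free, over 25 N on the bar is forcing it. Snug, then locked, it grips with about 40 N; a push left on the jaw as the cam bites adds to that, a gap takes off some 10 N per mm. Over 65 N bruises.
- drill: Cordless drill, black and red, standing on its battery, 210 mm high, 240 mm long; leave alone. Origin under its middle.
- glue: White glue bottle with an orange nozzle, 65 mm diameter, 200 mm high; leave alone. Origin at its foot.
- flask: Grey drinking flask with a white cap, 68 mm diameter, 206 mm high; leave alone. Origin at its foot.
- square: Try square lying flat, dark wood stock 100 x 20 x 20 mm, steel blade 150 mm long; leave alone. Origin under the stock.
- screwdriver: Screwdriver lying on the bench, 200 mm long; leave alone. Origin under its middle.

How it is judged:
By the outcome, as a careful person would: the job done as asked, in the order asked, and still so for the second after the job is handed in, with the robot touching nothing.
It also fails if it takes over 58 s, if anything falls off the work surface, if the arm or the gripper's body presses on something with over 40 N, if the wrist force passes 120 N, or if a joint passes its speed limit or range.

## Working session

There is one attempt and no reset: what is moved stays moved. The work goes in short steps, Python scripts to look and compute and a tool call to move; the robot and the scene stay as the last step left them, time stands still between calls to the robot, and variables do not carry over. Pictures are saved under pics/ and viewed, at most 10 in all, crops included, and the job is handed in when it is done.

Besides the shell and the picture viewer there is one more tool, called after "Call:" by a JSON object that holds its "op" and its "data", one argument or row to a line. carry_out: Moves the arm, as the interface text tells. Its arguments: {"type":"object","properties":{"commands":{"type":"array"},"hand":{"type":"number"},"force":{"type":"number"}},"required":["commands"]}

```bash
mkdir -p pics; ls
python3 - <<'E'
from workcell import *
import cv2
o=get_obs()
for k in o: print(k,o[k])
for n in("top","side"):
    cv2.imwrite(f"pics/{n}0.png",camera(n)[:,:,::-1]); print(n,camera_params(n))
E
```

```text
pics
clock 0.0
joint_pos [ 1.18739237  0.33287896 -0.06468684  1.46097135  0.02164177  1.34989679
 -0.08846262]
joint_velocities [ 7.30318161e-04 -5.01437066e-04  7.39577885e-04  3.61493591e-04
  1.06621503e-03  6.19773954e-04  5.04601096e-05]
tau [ 2.15254613e-05 -6.25452161e+01  4.93109180e-02 -3.91597617e+01
  1.63002260e-02  9.74677212e-03  4.34420917e-05]
position [ 0.22045634 -0.5843584   0.19439719]
ee_rot [ 9.83766385e-01  1.79452414e-01 -1.86250917e-04 -7.04817601e-04]
ft_force [-0.05255599 -0.49314836 -0.85443146]
torque [-0.01369394 -0.01486084  0.03043789]
grasp_force 0.0
grip_width 0.9975221904244677
top {'mtx': array([[542.88112132,   0.        , 320.8925328 ],
       [  0.        , 542.88112132, 229.94173401],
       [  0.        ,   0.        ,   1.        ]]), 'k1': -0.1088366293060437, 'R': array([[ 0.01019378, -0.99988791, -0.01096587],
       [-0.98902912, -0.00846567, -0.14747793],
       [ 0.14736857,  0.01234892, -0.98900455]]), 't': array([-0.01448741,  0.57359733,  1.28716323])}
side {'mtx': array([[482.1277794 ,   0.        , 320.67313453],
       [  0.        , 482.1277794 , 238.92923812],
       [  0.        ,   0.        ,   1.        ]]), 'k1': -0.11310371375657927, 'R': array([[-0.98821836, -0.15267447, -0.01072265],
       [-0.10945636,  0.75397091, -0.64772461],
       [ 0.10697558, -0.63891969, -0.76179909]]), 't': array([0.55063517, 0.11718728, 1.16912504])}
```

View pics/top0.png

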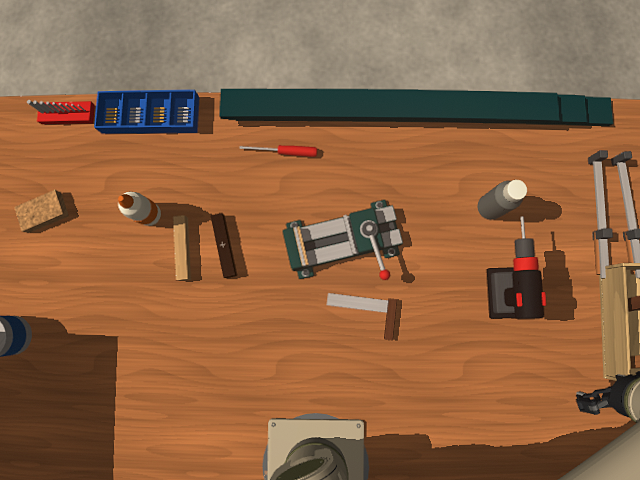

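View pics/side0.png

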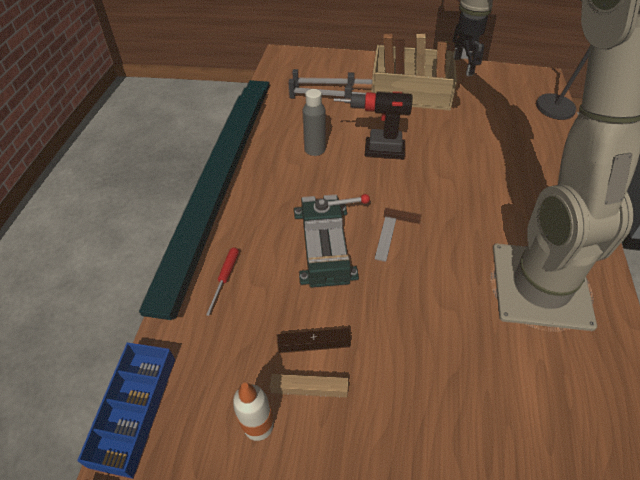

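The top view shows the vise around (345,238), with its fixed jaw on the left and the knob at (385,275). The walnut bar is at (225,245) and the ash bar at (185,248). The side view agrees with this. Next I'll measure by masks and zoom in on the vise.

```bash
cat > h.py <<'E'
from workcell import *
import numpy as np, cv2
from scipy.spatial.transform import Rotation as Rot
def ray(n,uv):
    p=camera_params(n); k=p["mtx"]
    d=np.array([p["k1"],0,0,0,0])
    xy=cv2.undistortPoints(np.array([[uv]],float),k,d)[0,0]
    R=np.array(p["R"]); return -R.T@p["t"], R.T@np.array([xy[0],xy[1],1])
def onz(n,uv,z):
    c,d=ray(n,uv); return c+d*(z-c[2])/d[2]
def tri(a,b):
    (c1,d1),(c2,d2)=ray("top",a),ray("side",b)
    s=np.linalg.lstsq(np.c_[d1,-d2],c2-c1,rcond=None)[0]
    p,q=c1+s[0]*d1,c2+s[1]*d2
    return (p+q)/2, np.linalg.norm(p-q)
def px(n,X):
    p=camera_params(n)
    return cv2.projectPoints(np.array([X],float),cv2.Rodrigues(p["R"])[0],p["t"],p["mtx"],np.array([p["k1"],0,0,0,0]))[0][0,0]
E
python3 - <<'E'
from h import *
t=cv2.imread("pics/top0.png"); s=cv2.imread("pics/side0.png")
c1=cv2.resize(t[190:285,275:415],None,fx=5.6,fy=5.6,interpolation=cv2.INTER_CUBIC)
cv2.imwrite("pics/vt.png",c1)
cv2.imwrite("pics/vs.png",cv2.resize(s[185:295,285:385],None,fx=5.4,fy=5.4,interpolation=cv2.INTER_CUBIC))
cv2.imwrite("pics/bt.png",cv2.resize(t[190:290,160:260],None,fx=6,fy=6,interpolation=cv2.INTER_CUBIC))
def blob(im,win,f):
    u0,u1,v0,v1=win; h=cv2.cvtColor(im,cv2.COLOR_BGR2HSV).astype(int)
    m=np.zeros(im.shape[:2],np.uint8); m[v0:v1,u0:u1]=f(h[v0:v1,u0:u1])*255
    n,l,st,ce=cv2.connectedComponentsWithStats(m); i=1+np.argmax(st[1:,4]); 
    c=max(cv2.findContours((l==i).astype(np.uint8),0,2)[0],key=cv2.contourArea)
    return ce[i],st[i,4],cv2.minAreaRect(c)
red=lambda h:((h[...,0]<8)|(h[...,0]>172))&(h[...,1]>170)&(h[...,2]>90)
a=blob(t,(370,400,260,290),red);b=blob(s,(355,375,190,210),red);print(a,b,tri(a[0],b[0]))
print(onz("top",a[0],.081),onz("side",b[0],.081))
dk=lambda h:h[...,2]<75
print(t[245,225],t[245,240],t[250,190],s[343,300])
a=blob(t,(205,245,205,285),dk);b=blob(s,(270,360,320,356),dk);print(a,b)
E
```

```text
(array([384.21348315, 274.47191011]), np.int32(89), ((384.0, 274.0), (10.0, 10.0), 0.0)) (array([364.74, 198.14]), np.int32(50), ((364.923095703125, 198.11538696289062), (8.040761947631836, 6.864064693450928), 78.69007110595703)) (array([ 0.46385935, -0.15950034,  0.08142782]), np.float64(0.0009665825097828866))
[ 0.46340395 -0.15952539  0.081     ] [ 0.46435798 -0.15998431  0.081     ]
[13 25 48] [ 39  67 110] [32 58 94] [28 40 57]
(array([223.81327334, 245.65466817]), np.int32(889), ((223.8966064453125, 245.802734375), (68.0916519165039, 14.337141036987305), 77.59258270263672)) (array([313.46331522, 339.29144022]), np.int32(1472), ((312.22625732421875, 338.8708801269531), (23.520673751831055, 77.95828247070312), 82.67359161376953))
```

View pics/vt.png

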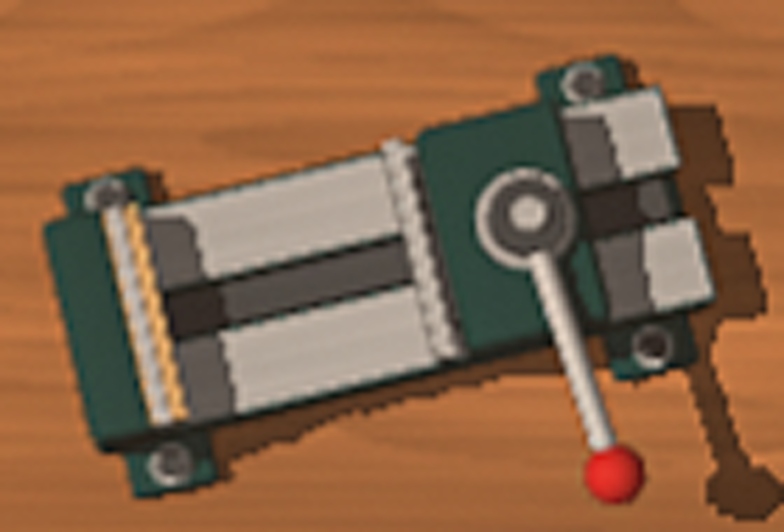

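View pics/bt.png

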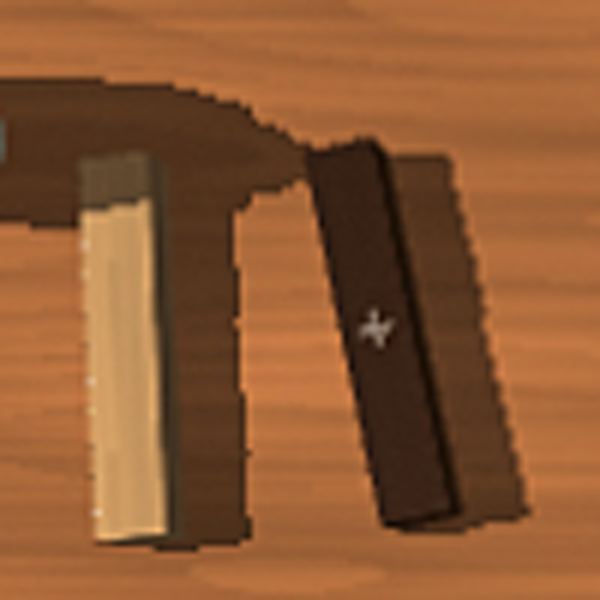

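View pics/vs.png

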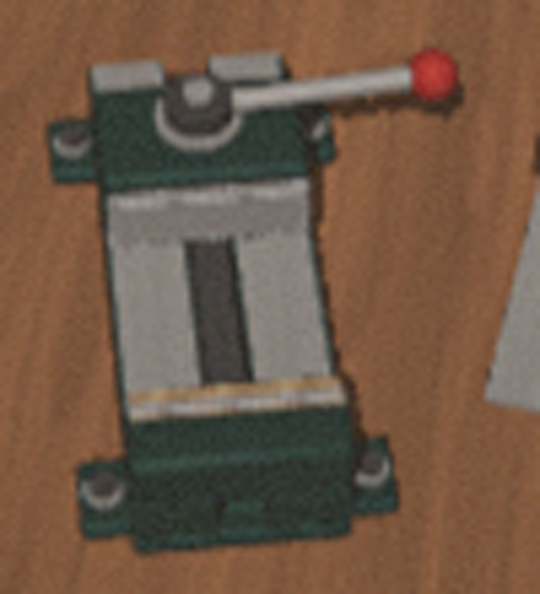

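The crops show the four bolts in vt at (108,192), (170,463), (584,82) and (653,345), the hub at (527,212), and a thin liner. The bar's cross is at (377,327) in bt.

Run:
```python
from h import *
T=lambda p:(p[0]/5.6+275-.4,p[1]/5.6+190-.4)
S=lambda p:(p[0]/5.4+285-.4,p[1]/5.4+185-.4)
B=lambda p:(p[0]/6+160-.4,p[1]/6+190-.4)
bt=[(108,192),(170,463),(584,82),(653,345)]; bs=[(102,489),(373,466),(71,140),(316,125)]
P=[]
for a,b in zip(bt,bs):
    x,e=tri(T(a),S(b)); p=onz("top",T(a),.016); q=onz("side",S(b),.016);P.append((p+q)/2); print(x.round(4),round(e,4),p.round(4),q.round(4))
P=np.array(P); c=P.mean(0)
dy=(P[0]+P[1]-P[2]-P[3])/2; dx=(P[0]-P[1]+P[2]-P[3])/2
print("c",c,"L",np.linalg.norm(dy),np.linalg.norm(dx),"yaw",np.degrees(np.arctan2(-dy[0],dy[1])),np.degrees(np.arctan2(dx[1],dx[0])))
ey=dy[:2]/np.linalg.norm(dy[:2]); ex=np.array([ey[1],-ey[0]])
o=c[:2]+.01*ey; print("origin",o)
v=lambda X:np.array([(X[:2]-o)@ex,(X[:2]-o)@ey]).round(4)
for n,p,z in [("hub",(527,212),.094),("fixsteel",(110,210),.07),("fixsteel",(152,420),.07),("liner outer",(135,208),.07),("liner outer",(186,416),.07),("plate",(412,142),.069),("plate",(465,352),.069),("plateB",(383,148),.069),("plateB",(440,362),.069),("jawrear",(562,112),.072),("jawrear",(610,316),.072),("bedend",(660,90),.038),("bedend",(714,298),.038),("fixback",(45,228),.07),("fixback",(100,440),.07)]:
    print(n,v(onz("top",T(p),z)))
print("knob",v(np.array([.4639,-.1596])))
print("hub side",v(onz("side",S((197,92)),.094)))
print("cross",onz("top",B((377,327)),.034),onz("side",(313.5,337.5),.034))
C=[onz("top",B(p),.034) for p in [(308,150),(372,142),(458,512),(388,525)]]
for x in C: print(x)
C=np.array(C);print(C.mean(0), np.degrees(np.arctan2(*(C[0]+C[1]-C[2]-C[3])[1::-1])))
for p in [(82,158),(152,155),(165,535),(97,540)]: print("ash",onz("top",B(p),.034))
```

```text
[0.5918 0.0592 0.0126] 0.0023 [0.5924 0.059  0.016 ] [0.5901 0.0617 0.016 ]
[0.4708 0.0296 0.0142] 0.0016 [0.4715 0.0295 0.016 ] [0.4699 0.0311 0.016 ]
[ 0.6448 -0.1544  0.013 ] 0.0001 [ 0.6443 -0.1541  0.016 ] [ 0.6441 -0.1516  0.016 ]
[ 0.5244 -0.1846  0.0113] 0.0036 [ 0.5257 -0.1841  0.016 ] [ 0.5222 -0.1798  0.016 ]
c [ 0.55753161 -0.06102763  0.016     ] L 0.21926839171615534 0.1239894638851071 yaw 14.018342014489267 13.81243690466171
origin [ 0.55510929 -0.05132545]
hub [ 0.0001 -0.0731]
fixsteel [0.0459 0.0977]
fixsteel [-0.0462  0.1007]
liner outer [0.0442 0.0871]
liner outer [-0.0479  0.0863]
plate [ 0.0445 -0.0353]
plate [-0.0489 -0.0355]
plateB [ 0.0449 -0.0225]
plateB [-0.0506 -0.0241]
jawrear [ 0.0416 -0.1009]
jawrear [-0.0487 -0.099 ]
bedend [ 0.0466 -0.15  ]
bedend [-0.0487 -0.1498]
fixback [0.0448 0.1266]
fixback [-0.0493  0.1242]
knob [-0.1147 -0.083 ]
hub side [ 0.0015 -0.0693]
cross [0.53753926 0.23377783 0.034     ] [0.53602305 0.23739087 0.034     ]
[0.6112808  0.26547085 0.034     ]
[0.61484107 0.23874928 0.034     ]
[0.46186634 0.19779342 0.034     ]
[0.45620059 0.2264115  0.034     ]
[0.5360472  0.23210626 0.034     ] 14.560438743468653
ash [0.60725002 0.36084229 0.034     ]
ash [0.60871866 0.3311874  0.034     ]
ash [0.45085173 0.31854892 0.034     ]
ash [0.44838643 0.3468188  0.034     ]
```

Call:
{"op": "carry_out", "data": {
  "commands": [
    [[0, 0, -0.6, 0, 0, 0.54], [0, 0, -0.6, 0, 0, 0.53], [0, 0, -0.6, 0, 0, 0], [0, 0, -0.6, 0, 0, 0], [0.35, -0.5, 0, 0, 0, 0], [0.35, -0.5, 0, 0, 0, 0], [0.35, -0.5, 0, 0, 0, 0], [0.35, -0.5, 0, 0, 0, 0], [0.35, -0.5, 0, 0, 0, 0], [0.35, -0.5, 0, 0, 0, 0], [0.35, -0.5, 0, 0, 0, 0], [0.35, -0.5, 0, 0, 0, 0], [0.35, -0.5, 0, 0, 0, 0], [0.35, -0.5, 0, 0, 0, 0], [0.35, -0.5, 0, 0, 0, 0], [0.35, -0.5, 0, 0, 0, 0], [0.35, -0.5, 0, 0, 0, 0], [0.35, -0.5, 0, 0, 0, 0], [0.35, -0.5, 0, 0, 0, 0], [0.35, -0.5, 0, 0, 0, 0]]
  ],
  "hand": -1,
  "force": 30
}}

```text
clock: 1.77
position: [0.359, -0.2182, 0.291]
ee_rot: [0.992, 0.124, -0.0, -0.0]
ft_force: [-0.2, -0.8, -0.2]
grip_width: 0.997
grasp_force: 0.0
```

Call:
{"op": "carry_out", "data": {
  "commands": [
    [[0.35, -0.5, 0, 0, 0, 0], [0.35, -0.5, 0, 0, 0, 0], [0.35, -0.5, 0, 0, 0, 0], [0.35, -0.5, 0, 0, 0, 0], [0.35, -0.5, 0, 0, 0, 0], [0.35, -0.5, 0, 0, 0, 0], [0.35, -0.5, 0, 0, 0, 0], [0.35, -0.5, 0, 0, 0, 0], [0.35, -0.5, 0, 0, 0, 0], [0.35, -0.5, 0, 0, 0, 0], [0.35, -0.5, 0, 0, 0, 0], [0.35, -0.5, 0, 0, 0, 0], [0.35, -0.5, 0, 0, 0, 0], [0.35, -0.5, 0, 0, 0, 0], [0.35, -0.5, 0, 0, 0, 0], [0.35, -0.5, 0, 0, 0, 0], [0.35, -0.5, 0, 0, 0, 0], [0.35, -0.5, 0, 0, 0, 0]]
  ]
}}

```text
clock: 3.27
position: [0.5149, 0.1924, 0.2908]
ee_rot: [0.992, 0.124, -0.0, 0.0]
ft_force: [0.3, -0.5, -0.3]
grip_width: 0.999
grasp_force: 0.0
```

```bash
cat >> h.py <<'E'
def delta(X,yaw=None):
    "shift to X along the tool's axes in units of 40 mm; turn to tool-x yaw in units of 6 deg"
    o=get_obs(); R=Rot.from_quat(o["ee_rot"]).as_matrix()
    y=np.degrees(np.arctan2(R[1,0],R[0,0]))
    print("t",round(o["clock"],2),"pos",np.round(o["position"],4),"yaw",round(y,2),"tilt",np.round(R[2,:2],4),"F",np.round(o["ft_force"],1),"w",round(o["grip_width"]*85,1),"g",round(o["grasp_force"],1))
    print("shift",np.round(R.T@(np.array(X)-o["position"])/.04,3),"turn",None if yaw is None else round(-(yaw-y)/6,3))
VO=np.array([.5547,-.0513]);YAW=13.9
def V(x,y,z):
    a=np.radians(YAW); return np.array([VO[0]+x*np.cos(a)-y*np.sin(a),VO[1]+x*np.sin(a)+y*np.cos(a),z])
def vv(X):
    a=np.radians(YAW); d=np.array(X[:2])-VO; return np.array([d[0]*np.cos(a)+d[1]*np.sin(a),-d[0]*np.sin(a)+d[1]*np.cos(a)])
E
python3 -c "
from h import *
delta([.5365,.2345,.006],14.4)"
```

```text
t 3.27 pos [0.5149 0.1924 0.2908] yaw 14.22 tilt [-0.0004  0.0001] F [ 0.3 -0.5 -0.3] w 84.9 g 0.0
shift [ 0.786 -0.888  7.12 ] turn -0.03
```

Call:
{"op": "carry_out", "data": {
  "commands": [
    [[0.4, -0.44, 0, 0, 0, 0], [0.39, -0.45, 0, 0, 0, 0], [0, 0, 0.7, 0, 0, 0], [0, 0, 0.7, 0, 0, 0], [0, 0, 0.7, 0, 0, 0], [0, 0, 0.7, 0, 0, 0], [0, 0, 0.7, 0, 0, 0], [0, 0, 0.7, 0, 0, 0], [0, 0, 0.7, 0, 0, 0], [0, 0, 0.6, 0, 0, 0], [0, 0, 0.4, 0, 0, 0], [0, 0, 0, 0, 0, 0], [0, 0, 0, 0, 0, 0]]
  ]
}}

```text
clock: 4.35
position: [0.5359, 0.2336, 0.0548]
ee_rot: [0.992, 0.124, -0.001, 0.0]
ft_force: [-0.3, -0.2, 0.0]
grip_width: 0.999
grasp_force: 0.0
```

```bash
python3 -c "
from h import *
t=camera('top');s=camera('side')
im=np.hstack([cv2.resize(t[180:300,150:270],(400,400)),cv2.resize(s[290:430,240:380],(400,400))])[:,:,::-1]
cv2.imwrite('pics/g1.png',im)
delta([.5365,.2345,.006],14.4)"
```

```text
t 4.45 pos [0.5371 0.2342 0.0565] yaw 14.25 tilt [ 0.0015 -0.0003] F [-0.2 -0.3  0.8] w 84.9 g 0.0
shift [-0.015 -0.01   1.262] turn -0.024
```

View pics/g1.png

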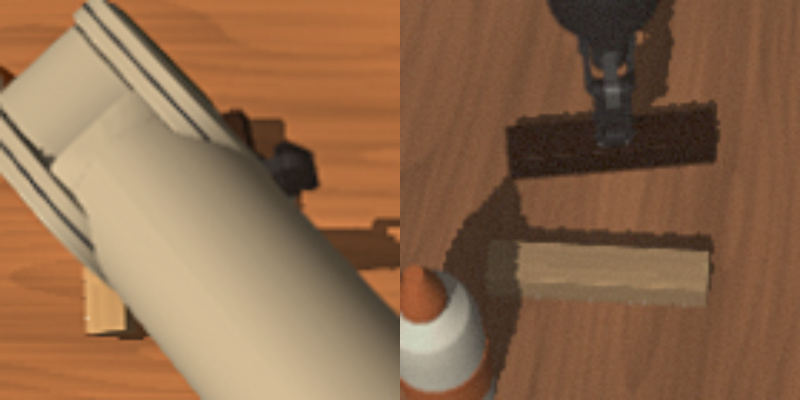

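The side view shows the fingers over the middle of the walnut bar, with the ash bar well clear. I'll go down and grip.

Call:
{"op": "carry_out", "data": {
  "commands": [
    [[0, 0, 0.5, 0, 0, 0], [0, 0, 0.4, 0, 0, 0], [0, 0, 0.34, 0, 0, 0], [0, 0, 0, 0, 0, 0], [0, 0, 0, 0, 0, 0]]
  ]
}}

```text
clock: 4.87
position: [0.5365, 0.2339, 0.006]
ee_rot: [0.992, 0.124, -0.0, -0.0]
ft_force: [-0.2, -1.0, 0.7]
grip_width: 1.002
grasp_force: 0.0
```

Call:
{"op": "carry_out", "data": {
  "commands": [
    [[0, 0, 0, 0, 0, 0], [0, 0, 0, 0, 0, 0], [0, 0, 0, 0, 0, 0], [0, 0, 0, 0, 0, 0], [0, 0, 0, 0, 0, 0], [0, 0, 0, 0, 0, 0], [0, 0, 0, 0, 0, 0], [0, 0, 0, 0, 0, 0], [0, 0, 0, 0, 0, 0], [0, 0, 0, 0, 0, 0]]
  ],
  "hand": 1,
  "force": 30
}}

```text
clock: 5.7
position: [0.5365, 0.2338, 0.0056]
ee_rot: [0.992, 0.124, 0.0, 0.0]
ft_force: [-0.2, 0.2, -0.4]
grip_width: 0.003
grasp_force: 0.0
```

```bash
python3 -c "
from h import *
delta(V(0,.04,.12),YAW)"
```

```text
t 5.7 pos [0.5365 0.2338 0.0056] yaw 14.26 tilt [0.     0.0001] F [-0.2  0.2 -0.4] w 0.2 g 0.0
shift [-1.307  6.02  -2.859] turn 0.059
```

The fingers shut on nothing, so I need to look again.

```bash
python3 -c "
from h import *
t=camera('top');s=camera('side')
im=np.hstack([cv2.resize(t[180:300,150:270],(400,400)),cv2.resize(s[290:430,240:380],(400,400))])[:,:,::-1]
cv2.imwrite('pics/g2.png',im)
for X in [[.5365,.2338,.0056]]: print(px('top',X),px('side',X))"
```

```text
[224.54797308 245.88111692] [313.83416291 342.24036768]
```

View pics/g2.png

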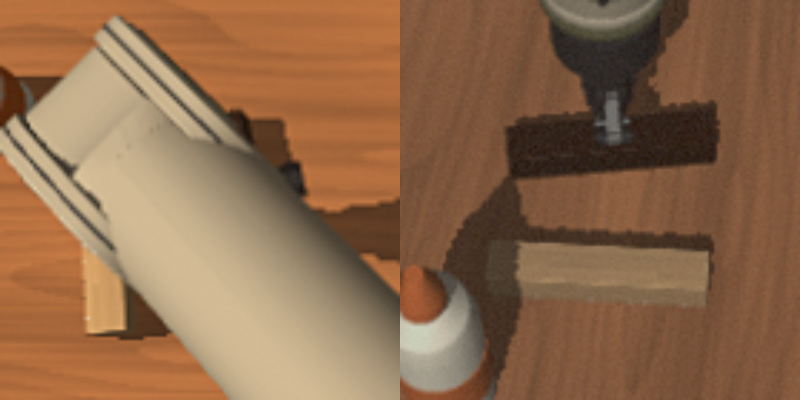

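The fingers show at the bar's middle in side crop px (613,145), and the bar itself looks unmoved. I'll compare this numerically with the first pictures.

```bash
python3 -c "
from h import *
s0=cv2.imread('pics/side0.png');t0=cv2.imread('pics/top0.png')
s=camera('side')[:,:,::-1];t=camera('top')[:,:,::-1]
np.savez('pics/n.npz',s=s,t=t)
for nm,im in (('s0',s0),('s',s)):
    g=im.max(2); 
    for u in (280,285,290,295,300,305,310,313,316,320,325,330,335,340,345,348):
        c=np.where(g[320:362,u]<62)[0]+320
        print(nm,u,c.min() if len(c) else None,c.max() if len(c) else None,end=' | ')
    print()
for im in (t0,t):
  for v in (212,214,216,218,220): print(v,im[v,208:236].max(1).tolist())
print(s[325:352:3,306:322].max(2)); print(s0[325:352:3,306:322].max(2)); print(get_obs())
"
```

```text
s0 280 334 351 | s0 285 333 351 | s0 290 331 350 | s0 295 332 350 | s0 300 332 349 | s0 305 332 349 | s0 310 331 349 | s0 313 331 348 | s0 316 331 348 | s0 320 331 348 | s0 325 330 348 | s0 330 330 347 | s0 335 329 346 | s0 340 329 346 | s0 345 328 346 | s0 348 328 346 | 
s 280 334 351 | s 285 333 351 | s 290 333 350 | s 295 332 350 | s 300 332 350 | s 305 320 349 | s 310 320 349 | s 313 320 348 | s 316 320 348 | s 320 320 348 | s 325 330 347 | s 330 329 347 | s 335 329 347 | s 340 329 346 | s 345 328 346 | s 348 327 346 | 
212 [148, 186, 181, 178, 175, 173, 173, 176, 177, 177, 174, 140, 144, 139, 147, 173, 167, 164, 163, 163, 162, 161, 160, 158, 158, 158, 158, 157]
214 [81, 78, 74, 71, 145, 143, 134, 74, 77, 57, 42, 48, 49, 42, 30, 91, 157, 180, 175, 173, 173, 172, 171, 170, 170, 168, 166, 164]
216 [85, 86, 69, 50, 51, 51, 53, 56, 55, 54, 54, 56, 55, 57, 48, 20, 44, 82, 77, 74, 75, 75, 73, 74, 74, 70, 96, 151]
218 [87, 88, 90, 59, 53, 55, 56, 56, 55, 56, 55, 55, 56, 57, 53, 27, 35, 67, 92, 89, 88, 88, 87, 88, 86, 87, 79, 127]
220 [78, 150, 148, 81, 48, 55, 54, 56, 54, 56, 54, 54, 56
[... 1945 characters left out ...]
joint_pos': array([ 0.15213495,  0.56339528, -0.81033751,  1.72950485,  0.46233566,
        1.05061399, -2.13926028]), 'joint_velocities': array([ 0.00066411, -0.00178566,  0.00052898,  0.00065051, -0.00037398,
        0.00020239,  0.00023918]), 'tau': array([ 4.72473148e-04, -5.94545496e+01, -1.43412602e+01, -3.11916661e+01,
        1.44315505e-02,  2.41572387e-03,  7.56192685e-05]), 'position': array([0.53648114, 0.23372541, 0.00557476]), 'ee_rot': array([9.92273957e-01, 1.24066073e-01, 7.77208511e-06, 5.91905811e-05]), 'ft_force': array([1.29455963, 0.51769847, 0.03057148]), 'torque': array([-0.04017572, -0.02976736, -0.01794587]), 'grasp_force': 0.0, 'grip_width': -0.0010644234780291676}
```

```bash
python3 -c "
from h import *
a=np.radians(14.25);ey=np.array([-np.sin(a),np.cos(a),0])
X=np.array([.5371,.2342,.0565])
for d in (.0425,.05,.057):
  for z in (0,.013,.019,.032): print(d,z,px('side',X+ey*d+[0,0,z]))
Y=np.array([.5365,.2338,0])
for z in (.0056,.02,.034,.045,.06): print(z,px('side',Y+[0,0,z]),px('side',Y+ey*.012+[0,0,z]))
"
```

```text
0.0425 0 [314.744793  348.7285217]
0.0425 0.013 [314.61692614 345.80403446]
0.0425 0.019 [314.5570404  344.43361755]
0.0425 0.032 [314.42535718 341.41851815]
0.05 0 [315.06004783 351.93807877]
0.05 0.013 [314.93479456 349.03452477]
0.05 0.019 [314.8761273  347.67379704]
0.05 0.032 [314.74711085 344.6797447 ]
0.057 0 [315.35689487 354.95854424]
0.057 0.013 [315.23413628 352.07504469]
0.057 0.019 [315.17663235 350.72360322]
0.057 0.032 [315.05016262 347.74973145]
0.0056 [313.83416291 342.24036768] [314.30242252 347.03138824]
0.02 [313.69157758 339.12675657] [314.16378141 343.94948743]
0.034 [313.5500814  336.03443361] [314.02617155 340.8880807 ]
0.045 [313.4368649  333.55835971] [313.91604468 338.43634638]
0.06 [313.27950255 330.11416755] [313.76294714 335.02539449]
```

```bash
python3 -c "
from h import *
X=np.array([.2205,-.5844,.1944]);a=np.radians(20.7);ey=np.array([-np.sin(a),np.cos(a),0])
for z in (0,.013,.03,.05):
  print(z,[px(n,X+ey*d+[0,0,z]).round(1) for n in ('side','top') for d in (-.05,0,.05)])
s0=cv2.imread('pics/side0.png');t0=cv2.imread('pics/top0.png')
n=np.load('pics/n.npz')
a=cv2.resize(s0[20:100,440:520],(400,400),interpolation=2);b=cv2.resize(t0[370:430,570:640],(400,400),interpolation=2);c=cv2.resize(n['s'][280:360,270:350],(400,400),interpolation=2)
cv2.imwrite('pics/z.png',cv2.resize(np.hstack([a,b,c]),(800,267)))
"
```

```text
0 [array([453.7,  73. ]), array([460.2,  81.6]), array([467. ,  90.5]), array([607. , 375.9]), array([586.7, 384.7]), array([566.1, 393.5])]
0.013 [array([454.5,  69.3]), array([461. ,  77.8]), array([467.9,  86.7]), array([610. , 376.5]), array([589.5, 385.4]), array([568.7, 394.4])]
0.03 [array([455.5,  64.3]), array([462.1,  72.7]), array([469.1,  81.6]), array([614. , 377.4]), array([593.3, 386.5]), array([572.2, 395.6])]
0.05 [array([456.7,  58.3]), array([463.4,  66.7]), array([470.5,  75.5]), array([618.8, 378.5]), array([597.8, 387.7]), array([576.4, 397. ])]
```

View pics/z.png

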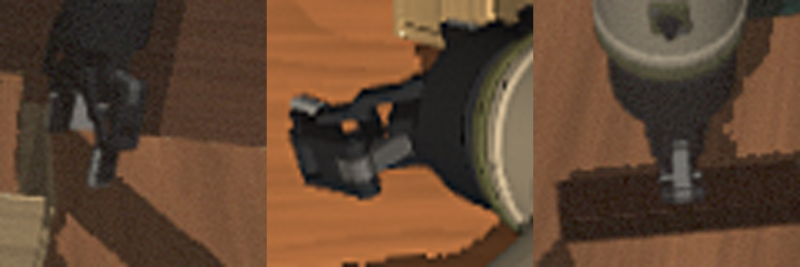

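The pictures show the shut fingers ending on top of the bar. The real tips therefore sit about 30 mm higher than the reported TCP. I'll check by touch, gently.

Call:
{"op": "carry_out", "data": {
  "commands": [
    [[0, 0, 0.05, 0, 0, 0], [0, 0, 0.05, 0, 0, 0], [0, 0, 0, 0, 0, 0]]
  ]
}}

```text
clock: 6.15
position: [0.5362, 0.2336, 0.001]
ee_rot: [0.992, 0.124, -0.0, 0.0]
ft_force: [-0.1, -0.1, -0.7]
grip_width: -0.002
grasp_force: 0.0
```

Call:
{"op": "carry_out", "data": {
  "commands": [
    [[0, 0, 0.05, 0, 0, 0], [0, 0, 0.05, 0, 0, 0], [0, 0, 0, 0, 0, 0]]
  ]
}}

```text
clock: 6.4
position: [0.5366, 0.2339, -0.0019]
ee_rot: [0.992, 0.124, 0.0, 0.0]
ft_force: [-2.7, -2.6, 8.3]
grip_width: -0.001
grasp_force: 4.2
```

Contact came at reported z ≈ -0.001, so true tip z ≈ reported z + 0.035. I'll rise, open and go down feeling for contact.

Call:
{"op": "carry_out", "data": {
  "commands": [
    [[0, 0, -0.3, 0, 0, 0], [0, 0, -0.3, 0, 0, 0], [0, 0, 0, 0, 0, 0], [0, 0, 0, 0, 0, 0], [0, 0, 0, 0, 0, 0], [0, 0, 0, 0, 0, 0], [0, 0, 0, 0, 0, 0], [0, 0, 0, 0, 0, 0], [0, 0, 0, 0, 0, 0]]
  ],
  "hand": -1
}}

```text
clock: 7.15
position: [0.5364, 0.2337, 0.0214]
ee_rot: [0.992, 0.124, -0.0, 0.0]
ft_force: [-0.0, -0.1, -0.0]
grip_width: 1.002
grasp_force: 0.0
```

Call:
{"op": "carry_out", "data": {
  "commands": [
    [[0, 0, 0.4, 0, 0, 0], [0, 0, 0.4, 0, 0, 0], [0, 0, 0.2, 0, 0, 0], [0, 0, 0.15, 0, 0, 0], [0, 0, 0, 0, 0, 0], [0, 0, 0, 0, 0, 0]]
  ]
}}

```text
clock: 7.65
position: [0.5365, 0.234, -0.0242]
ee_rot: [0.992, 0.124, -0.0, -0.0]
ft_force: [-0.0, -0.1, 1.2]
grip_width: 0.998
grasp_force: 0.0
```

Call:
{"op": "carry_out", "data": {
  "commands": [
    [[0, 0, 0.1, 0, 0, 0], [0, 0, 0, 0, 0, 0]]
  ]
}}

```text
clock: 7.82
position: [0.5366, 0.2338, -0.0283]
ee_rot: [0.992, 0.124, 0.0, 0.0]
ft_force: [-1.4, -0.8, -0.4]
grip_width: 0.997
grasp_force: 0.0
```

Call:
{"op": "carry_out", "data": {
  "commands": [
    [[0, 0, 0, 0, 0, 0], [0, 0, 0, 0, 0, 0], [0, 0, 0, 0, 0, 0], [0, 0, 0, 0, 0, 0], [0, 0, 0, 0, 0, 0], [0, 0, 0, 0, 0, 0], [0, 0, 0, 0, 0, 0]]
  ],
  "hand": 1,
  "force": 30
}}

```text
clock: 8.4
position: [0.5367, 0.2338, -0.0282]
ee_rot: [0.992, 0.124, 0.0, 0.0]
ft_force: [0.1, -0.2, 2.4]
grip_width: 0.342
grasp_force: 30.8
```

Gripped at 29 mm. Next I'll lift and carry the bar to the vise.

Call:
{"op": "carry_out", "data": {
  "commands": [
    [[0, 0, -0.3, 0, 0, 0], [0, 0, -0.6, 0, 0, 0], [0, 0, -0.6, 0, 0, 0], [0, 0, -0.6, 0, 0, 0], [0, 0, -0.5, 0, 0, 0], [0, 0, 0, 0, 0, 0]]
  ]
}}

```text
clock: 8.9
position: [0.5383, 0.2352, 0.0804]
ee_rot: [0.992, 0.124, 0.003, -0.001]
ft_force: [1.0, 0.4, -0.3]
grip_width: 0.346
grasp_force: 30.4
```

```bash
python3 -c "
from h import *
s=camera('side')
h=s[:,:,:].max(2)
delta(V(0,.044,.075),YAW)"
```

```text
t 8.95 pos [0.5376 0.2345 0.0782] yaw 14.26 tilt [ 0.0038 -0.0001] F [-0.1 -0.8 -1.5] w 29.1 g 30.4
shift [-1.338  5.93   0.075] turn 0.06
```

Call:
{"op": "carry_out", "data": {
  "commands": [
    [[-0.11, 0.3, 0, 0, 0, 0.06], [-0.11, 0.55, 0, 0, 0, 0], [-0.11, 0.55, 0, 0, 0, 0], [-0.11, 0.55, 0, 0, 0, 0], [-0.11, 0.55, 0, 0, 0, 0], [-0.11, 0.55, 0, 0, 0, 0], [-0.11, 0.55, 0, 0, 0, 0], [-0.11, 0.55, 0, 0, 0, 0], [-0.11, 0.55, 0, 0, 0, 0], [-0.11, 0.55, 0, 0, 0, 0], [-0.11, 0.4, 0, 0, 0, 0], [-0.11, 0.28, 0, 0, 0, 0], [0, 0, 0, 0, 0, 0], [0, 0, 0, 0, 0, 0]]
  ]
}}

```text
clock: 10.12
position: [0.5418, -0.0091, 0.0752]
ee_rot: [0.993, 0.121, -0.0, -0.0]
ft_force: [0.3, 0.5, -1.4]
grip_width: 0.345
grasp_force: 30.4
```

```bash
python3 -c "
from h import *
s=camera('side');t=camera('top')
cv2.imwrite('pics/p1.png',np.hstack([cv2.resize(t[180:300,270:410],(467,400)),cv2.resize(s[170:300,270:378],(333,400))])[:,:,::-1])
delta(V(0,.044,.0105),YAW)"
```

```text
t 10.22 pos [ 0.542  -0.0076  0.0755] yaw 13.99 tilt [ 0.     -0.0006] F [-0.5  0.  -1.2] w 29.1 g 30.4
shift [0.045 0.036 1.626] turn 0.014
```

View pics/p1.png

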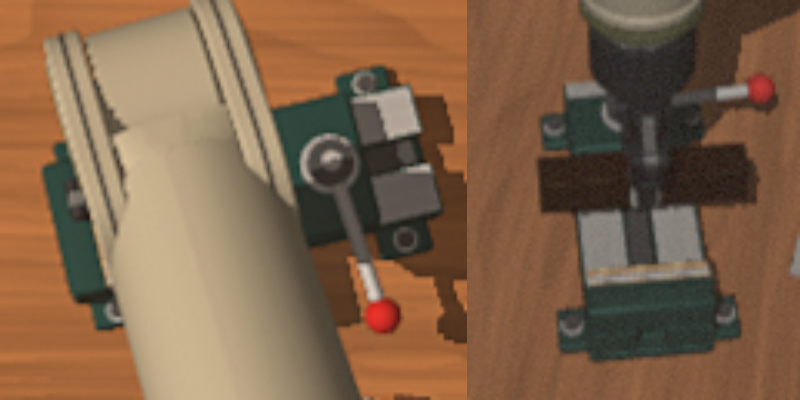

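```bash
python3 -c "
from h import *
f=lambda u,v:(270+(u-467)/3.083-.3,170+v/3.077-.3)
# front (near) top edge z=.138? bar bottom .1035..1375; front-bottom corners
for p in [(541,211),(757,202)]: print('frontbottom',vv(onz('side',f(*p),.1035)))
for p in [(538,157),(746,146)]: print('backtop',vv(onz('side',f(*p),.1375)))
print(vv(get_obs()['position']))"
```

```text
frontbottom [0.07838561 0.05516039]
frontbottom [-0.08815639  0.06241764]
backtop [0.0775293  0.02986678]
backtop [-0.08187518  0.03418246]
[-0.00179345  0.04541549]
```

Call:
{"op": "carry_out", "data": {
  "commands": [
    [[0.065, 0.03, 0.3, 0, 0, 0], [0, 0, 0.5, 0, 0, 0], [0, 0, 0.4, 0, 0, 0], [0, 0, 0.2, 0, 0, 0], [0, 0, 0.12, 0, 0, 0], [0, 0, 0, 0, 0, 0], [0, 0, 0, 0, 0, 0]]
  ]
}}

```text
clock: 10.8
position: [0.5454, -0.0092, 0.0151]
ee_rot: [0.993, 0.121, 0.0, -0.0]
ft_force: [-0.5, -0.3, -0.0]
grip_width: 0.344
grasp_force: 30.4
```

Call:
{"op": "carry_out", "data": {
  "commands": [
    [[0, 0, 0.05, 0, 0, 0], [0, 0, 0.05, 0, 0, 0], [0, 0, 0, 0, 0, 0], [0, 0, 0, 0, 0, 0]]
  ]
}}

```text
clock: 11.13
position: [0.5452, -0.0098, 0.011]
ee_rot: [0.993, 0.121, 0.0, 0.0]
ft_force: [0.4, -0.8, -1.1]
grip_width: 0.348
grasp_force: 30.4
```

Call:
{"op": "carry_out", "data": {
  "commands": [
    [[0, 0, 0.03, 0, 0, 0], [0, 0, 0, 0, 0, 0], [0, 0, 0, 0, 0, 0]]
  ]
}}

```text
clock: 11.38
position: [0.5453, -0.0098, 0.0098]
ee_rot: [0.993, 0.121, 0.0, 0.0]
ft_force: [0.7, 0.3, -0.4]
grip_width: 0.345
grasp_force: 30.5
```

Call:
{"op": "carry_out", "data": {
  "commands": [
    [[0, 0, 0.02, 0, 0, 0], [0, 0, 0, 0, 0, 0], [0, 0, 0, 0, 0, 0]]
  ]
}}

```text
clock: 11.63
position: [0.5454, -0.0098, 0.0098]
ee_rot: [0.993, 0.121, 0.0, 0.0]
ft_force: [-4.1, -1.0, 11.3]
grip_width: 0.346
grasp_force: 31.9
```

Call:
{"op": "carry_out", "data": {
  "commands": [
    [[0, 0, 0, 0, 0, 0], [0, 0, 0, 0, 0, 0], [0, 0, 0, 0, 0, 0], [0, 0, 0, 0, 0, 0]]
  ],
  "hand": -0.1
}}

```text
clock: 11.97
position: [0.545, -0.0097, 0.0087]
ee_rot: [0.993, 0.121, -0.0, -0.0]
ft_force: [-0.5, -0.6, -0.2]
grip_width: 0.548
grasp_force: 0.0
```

Call:
{"op": "carry_out", "data": {
  "commands": [
    [[0, 0, -0.3, 0, 0, 0], [0, 0, -0.6, 0, 0, 0], [0, 0, -0.6, 0, 0, 0], [0, 0, -0.6, 0, 0, 0], [0, 0.4, -0.5, 0, 0, 0], [0, 0.6, 0, 0, 0, 0], [0, 0.6, 0, 0, 0, 0], [-0.4, 0.6, 0, 0, 0, 0], [-0.6, 0.4, 0, 0, 0, 0], [-0.6, 0.2, 0, 0, 0, 0], [-0.6, 0.2, 0, 0, 0, 0], [-0.6, 0, 0, 0, 0, 0], [0, 0, 0, 0, 0, 0]]
  ]
}}

```text
clock: 13.05
position: [0.4616, -0.1552, 0.1132]
ee_rot: [0.993, 0.119, -0.001, 0.001]
ft_force: [0.9, 0.4, -0.8]
grip_width: 0.551
grasp_force: 0.0
```

```bash
python3 -c "
from h import *
s=camera('side')[:,:,::-1];t=camera('top')[:,:,::-1]
cv2.imwrite('pics/t2.png',t);cv2.imwrite('pics/s2.png',s)
m=((s.max(2)<62)&(s[:,:,2].astype(int)>s[:,:,1]+4)).astype(np.uint8)
w=np.zeros_like(m);w[215:275,280:375]=m[215:275,280:375]
w=cv2.morphologyEx(w,cv2.MORPH_OPEN,np.ones((3,3)))
n,l,st,ce=cv2.connectedComponentsWithStats(w);
for i in range(1,n):
  if st[i,4]>60: print(st[i],ce[i])
i=1+np.argmax(st[1:,4]);ys,xs=np.where(l==i)
for u in range(xs.min(),xs.max()+1,6): c=ys[xs==u]; print(u,c.min(),c.max(),end=' | ')
delta(V(-.115,-.083,.0465),YAW)"
```

```text
[ 294  235   65   21 1034] [325.93230174 245.00386847]
294 240 252 | 300 239 255 | 306 239 254 | 312 238 253 | 318 238 253 | 324 236 254 | 330 237 253 | 336 237 252 | 342 236 251 | 348 236 251 | 354 235 251 | t 13.15 pos [ 0.465  -0.1537  0.1137] yaw 13.82 tilt [0.0004 0.0016] F [0.1 0.5 0.2] w 46.7 g 0.0
shift [-0.083  0.127  1.681] turn -0.013
```

Call:
{"op": "carry_out", "data": {
  "commands": [
    [[-0.08, 0.13, 0.3, 0, 0, 0], [0, 0, 0.6, 0, 0, 0], [0, 0, 0.6, 0, 0, 0], [0, 0, 0.4, 0, 0, 0], [0, 0, 0.27, 0, 0, 0], [0, 0, 0, 0, 0, 0], [0, 0, 0, 0, 0, 0]]
  ]
}}

```text
clock: 13.73
position: [0.4636, -0.1583, 0.0259]
ee_rot: [0.993, 0.121, -0.0, -0.001]
ft_force: [1.1, 0.4, 1.1]
grip_width: 0.55
grasp_force: 0.0
```

```bash
python3 -c "
from h import *
delta(V(-.115,-.083,.027),YAW)
a,b=onz('side',(294,246.5),.055),onz('side',(358.5,243),.055);print(vv(a),vv(b))
s=cv2.imread('pics/s2.png');t=cv2.imread('pics/t2.png')
cv2.imwrite('pics/p2.png',np.hstack([cv2.resize(t[180:300,270:410],(467,400)),cv2.resize(s[170:300,270:378],(333,400))]))
"
```

```text
t 13.73 pos [ 0.4636 -0.1583  0.0259] yaw 13.95 tilt [-0.0001 -0.0011] F [1.1 0.4 1.1] w 46.8 g 0.0
shift [-0.022  0.024 -0.029] turn 0.008
[0.07945443 0.04031452] [-0.08039691  0.04476909]
```

The bar lies centred at vise x ≈ 0 and y ≈ 0.042. Next I'll cage the knob and swing the lever free.

Call:
{"op": "carry_out", "data": {
  "commands": [
    [[0, 0, 0, 0, 0, 0], [0, 0, 0, 0, 0, 0], [0, 0, 0, 0, 0, 0]]
  ],
  "hand": 0.25,
  "force": 20
}}

```text
clock: 13.98
position: [0.464, -0.1592, 0.0269]
ee_rot: [0.993, 0.121, 0.001, 0.001]
ft_force: [0.1, 0.6, 0.2]
grip_width: 0.375
grasp_force: 0.0
```

Call:
{"op": "carry_out", "data": {
  "commands": [
    [[0.04, 0.27, 0, 0, 0, -0.9], [0.04, 0.27, 0, 0, 0, -0.9], [0.04, 0.27, 0, 0, 0, -0.9], [0.04, 0.27, 0, 0, 0, -0.9], [0, 0, 0, 0, 0, 0]]
  ]
}}

```text
clock: 14.4
position: [0.4862, -0.198, 0.0265]
ee_rot: [0.952, 0.306, 0.001, 0.0]
ft_force: [-0.6, 0.3, -0.4]
grip_width: 0.372
grasp_force: 0.0
```

```bash
cat >> h.py <<'E'
def knob():
    r={}
    for n in("top","side"):
        im=camera(n)[:,:,::-1]; h=cv2.cvtColor(np.ascontiguousarray(im),cv2.COLOR_BGR2HSV).astype(int)
        m=(((h[...,0]<8)|(h[...,0]>172))&(h[...,1]>170)&(h[...,2]>90)).astype(np.uint8)
        w=np.zeros_like(m); u0,u1,v0,v1=(370,450,190,290) if n=="top" else (285,378,145,215)
        w[v0:v1,u0:u1]=m[v0:v1,u0:u1]
        k,l,st,ce=cv2.connectedComponentsWithStats(w)
        if k>1:
            i=1+np.argmax(st[1:,4]); print(n,st[i,4],vv(onz(n,ce[i],.081)).round(4))
E
python3 -c "
from h import *
knob(); delta(V(0,0,0)); print(vv(get_obs()['position']))"
```

```text
side 10 [-0.0968 -0.1314]
t 14.5 pos [ 0.4853 -0.1963  0.0262] yaw 35.28 tilt [0.0005 0.0002] F [-0.5 -0.5  0. ] w 31.9 g 0.0
shift [ 3.509 -1.958  0.657] turn None
[-0.10216278 -0.12410785]
```

Call:
{"op": "carry_out", "data": {
  "commands": [
    [[0.04, 0.27, 0, 0, 0, -0.9], [0.04, 0.27, 0, 0, 0, -0.9], [0.04, 0.27, 0, 0, 0, -0.9], [0.04, 0.27, 0, 0, 0, -0.9], [0.04, 0.27, 0, 0, 0, -0.9], [0.04, 0.27, 0, 0, 0, -0.9], [0.04, 0.27, 0, 0, 0, -0.9], [0.04, 0.27, 0, 0, 0, -0.9], [0.04, 0.27, 0, 0, 0, -0.9], [0.04, 0.27, 0, 0, 0, -0.9], [0, 0, 0, 0, 0, 0]]
  ]
}}

```text
clock: 15.42
position: [0.5838, -0.2347, 0.0261]
ee_rot: [0.709, 0.705, 0.0, 0.0]
ft_force: [-1.0, 0.7, -0.2]
grip_width: 0.373
grasp_force: 0.0
```

```bash
python3 -c "
from h import *
knob(); delta(V(0,-.1875,.027)); print(vv(get_obs()['position']))"
```

```text
side 37 [-0.0171 -0.1909]
t 15.52 pos [ 0.5829 -0.2346  0.0261] yaw 89.26 tilt [0.0004 0.0002] F [-0.5 -0.4  0.3] w 31.8 g 0.0
shift [ 0.037  0.421 -0.023] turn None
[-0.01667842 -0.18467624]
```

Call:
{"op": "carry_out", "data": {
  "commands": [
    [[0.03, 0.21, 0, 0, 0, -0.9], [0.02, 0.21, 0, 0, 0, -0.9], [0, 0.06, 0, 0, 0, 0], [0, 0, 0, 0, 0, 0], [0, 0, 0, 0, 0, 0]]
  ]
}}

```text
clock: 15.93
position: [0.6018, -0.2323, 0.0262]
ee_rot: [0.643, 0.766, 0.0, 0.0]
ft_force: [-0.2, -0.3, -0.4]
grip_width: 0.373
grasp_force: 0.1
```

```bash
python3 -c "
from h import *
knob(); delta(V(0,-.1875,.027),YAW+90); print(vv(get_obs()['position']))"
```

```text
top 1 [-0.0065 -0.1792]
side 39 [ 0.001  -0.1924]
t 16.03 pos [ 0.6018 -0.2325  0.0262] yaw 100.12 tilt [-0.0004  0.0004] F [-1.2 -0.2 -0.2] w 31.7 g 0.2
shift [-0.012 -0.056 -0.019] turn -0.631
[ 0.00224878 -0.18717294]
```

Call:
{"op": "carry_out", "data": {
  "commands": [
    [[0, -0.04, 0, 0, 0, -0.6], [0, 0, 0, 0, 0, 0], [0, 0, 0, 0, 0, 0], [0, 0, 0, 0, 0, 0]]
  ],
  "hand": 1,
  "force": 20
}}

```text
clock: 16.37
position: [0.6002, -0.2328, 0.0263]
ee_rot: [0.617, 0.787, -0.0, -0.0]
ft_force: [-4.3, 0.4, 5.7]
grip_width: 0.281
grasp_force: 20.1
```

Call:
{"op": "carry_out", "data": {
  "commands": [
    [[0.05, 0, 0, 0, 0, 0], [0.1, 0, 0, 0, 0, 0], [0.15, 0, 0, 0, 0, 0], [0.15, 0, 0, 0, 0, 0], [0.15, 0, 0, 0, 0, 0], [0.1, 0, 0, 0, 0, 0], [0.1, 0, 0, 0, 0, 0]]
  ]
}}

```text
clock: 16.95
position: [0.5928, -0.2034, 0.0264]
ee_rot: [0.618, 0.786, -0.001, 0.001]
ft_force: [-2.1, -5.1, 4.4]
grip_width: 0.287
grasp_force: 20.0
```

```bash
cat >> h.py <<'E'
def push():
    o=get_obs(); a=np.radians(YAW); F=o["ft_force"]
    print("vise pos",vv(o["position"]).round(4),"Fx,Fy vise",round(F[0]*np.cos(a)+F[1]*np.sin(a),1),round(-F[0]*np.sin(a)+F[1]*np.cos(a),1),"g",round(o["grasp_force"],1))
E
python3 -c "
from h import *
push(); knob(); delta(V(0,-.1,.027),YAW+90)
im=camera('top')[:,:,::-1]; cv2.imwrite('pics/t3.png',im); cv2.imwrite('pics/s3.png',camera('side')[:,:,::-1])"
```

```text
vise pos [ 0.0004 -0.1568] Fx,Fy vise -3.3 -4.5 g 20.0
side 39 [ 0.0019 -0.1606]
t 17.05 pos [ 0.5924 -0.2022  0.0263] yaw 103.76 tilt [-0.0014 -0.0008] F [-6.  -1.8  4.5] w 24.3 g 20.1
shift [ 1.39  -0.012 -0.019] turn -0.024
```

Call:
{"op": "carry_out", "data": {
  "commands": [
    [[0.1, 0, 0, 0, 0, 0], [0.1, 0, 0, 0, 0, 0], [0.1, 0, 0, 0, 0, 0], [0.1, 0, 0, 0, 0, 0], [0.1, 0, 0, 0, 0, 0], [0.1, 0, 0, 0, 0, 0], [0.1, 0, 0, 0, 0, 0], [0.1, 0, 0, 0, 0, 0], [0.05, 0, 0, 0, 0, 0], [0.05, 0, 0, 0, 0, 0]]
  ]
}}

```text
clock: 17.98
position: [0.5839, -0.1686, 0.0263]
ee_rot: [0.618, 0.786, -0.001, 0.001]
ft_force: [-4.3, -6.1, 5.4]
grip_width: 0.288
grasp_force: 20.1
```

```bash
python3 -c "
from h import *
push(); knob()"
```

```text
vise pos [ 0.0002 -0.1209] Fx,Fy vise -5.7 -4.8 g 20.1
side 43 [ 0.0016 -0.1256]
```

Call:
{"op": "carry_out", "data": {
  "commands": [
    [[0.05, 0, 0, 0, 0, 0], [0.05, 0, 0, 0, 0, 0], [0.05, 0, 0, 0, 0, 0], [0.05, 0, 0, 0, 0, 0], [0, 0, 0, 0, 0, 0]]
  ]
}}

```text
clock: 18.5
position: [0.5819, -0.1604, 0.0263]
ee_rot: [0.618, 0.786, -0.001, 0.001]
ft_force: [-4.4, -4.4, 5.9]
grip_width: 0.285
grasp_force: 20.1
```

Call:
{"op": "carry_out", "data": {
  "commands": [
    [[0.025, 0, 0, 0, 0, 0], [0.025, 0, 0, 0, 0, 0], [0, 0, 0, 0, 0, 0]]
  ]
}}

```text
clock: 18.75
position: [0.5814, -0.1588, 0.0263]
ee_rot: [0.618, 0.786, -0.001, 0.001]
ft_force: [-4.9, -4.2, 6.0]
grip_width: 0.286
grasp_force: 20.1
```

```bash
python3 -c "
from h import *
push(); knob()
im=camera('top')[:,:,::-1]; cv2.imwrite('pics/t4.png',im); s=camera('side')[:,:,::-1];cv2.imwrite('pics/s4.png',s)
cv2.imwrite('pics/p4.png',np.hstack([cv2.resize(im[180:300,270:410],(467,400)),cv2.resize(s[170:300,270:378],(333,400))]))"
```

```text
vise pos [ 1.000e-04 -1.108e-01] Fx,Fy vise -5.8 -2.9 g 20.1
side 44 [ 0.0019 -0.1155]
```

Call:
{"op": "carry_out", "data": {
  "commands": [
    [[0.025, 0, 0, 0, 0, 0], [0.025, 0, 0, 0, 0, 0], [0, 0, 0, 0, 0, 0]]
  ]
}}

```text
clock: 19.2
position: [0.581, -0.1569, 0.0263]
ee_rot: [0.618, 0.786, -0.001, 0.001]
ft_force: [-5.5, -4.8, 5.9]
grip_width: 0.29
grasp_force: 20.1
```

Call:
{"op": "carry_out", "data": {
  "commands": [
    [[0.025, 0, 0, 0, 0, 0], [0.025, 0, 0, 0, 0, 0], [0, 0, 0, 0, 0, 0]]
  ]
}}

```text
clock: 19.45
position: [0.5805, -0.155, 0.0263]
ee_rot: [0.618, 0.786, -0.001, 0.001]
ft_force: [-5.4, -4.0, 6.6]
grip_width: 0.29
grasp_force: 20.1
```

```bash
python3 -c "
from h import *
push(); knob()"
```

```text
vise pos [ 1.000e-04 -1.068e-01] Fx,Fy vise -6.2 -2.6 g 20.1
side 41 [ 0.0009 -0.1122]
```

Call:
{"op": "carry_out", "data": {
  "commands": [
    [[0.02, 0, 0, 0, 0, 0], [0.02, 0, 0, 0, 0, 0], [0, 0, 0, 0, 0, 0]]
  ]
}}

```text
clock: 19.8
position: [0.5801, -0.1535, 0.0263]
ee_rot: [0.618, 0.786, -0.001, 0.001]
ft_force: [-5.3, -5.7, 6.5]
grip_width: 0.286
grasp_force: 20.1
```

Call:
{"op": "carry_out", "data": {
  "commands": [
    [[0.02, 0, 0, 0, 0, 0], [0, 0, 0, 0, 0, 0]]
  ]
}}

```text
clock: 19.97
position: [0.5801, -0.1533, 0.0263]
ee_rot: [0.618, 0.786, -0.001, 0.001]
ft_force: [-4.5, -7.8, 5.8]
grip_width: 0.287
grasp_force: 20.1
```

Call:
{"op": "carry_out", "data": {
  "commands": [
    [[0.02, 0, 0, 0, 0, 0], [0, 0, 0, 0, 0, 0]]
  ]
}}

```text
clock: 20.13
position: [0.58, -0.1532, 0.0263]
ee_rot: [0.618, 0.786, -0.001, 0.001]
ft_force: [-3.2, -8.9, 5.5]
grip_width: 0.286
grasp_force: 20.0
```

```bash
python3 -c "
from h import *
push(); knob()"
```

```text
vise pos [ 1.00e-04 -1.05e-01] Fx,Fy vise -5.3 -7.8 g 20.0
side 42 [ 0.0007 -0.1097]
```

Call:
{"op": "carry_out", "data": {
  "commands": [
    [[0.02, 0, 0, 0, 0, 0], [0.02, 0, 0, 0, 0, 0], [0, 0, 0, 0, 0, 0]]
  ]
}}

```text
clock: 20.48
position: [0.58, -0.153, 0.0264]
ee_rot: [0.619, 0.786, -0.002, 0.002]
ft_force: [-1.1, -12.8, 2.8]
grip_width: 0.287
grasp_force: 19.9
```

```bash
python3 -c "
from h import *
push()"
```

```text
vise pos [ 1.000e-04 -1.048e-01] Fx,Fy vise -4.1 -12.1 g 19.9
```

The jaw is snug, with about 8 N on the bar. I'll open to a cage, take the push off, and swing the lever home.

Call:
{"op": "carry_out", "data": {
  "commands": [
    [[0, 0, 0, 0, 0, 0], [-0.07, 0, 0, 0, 0, 0], [0, 0, 0, 0, 0, 0]]
  ],
  "hand": 0.25
}}

```text
clock: 20.73
position: [0.5805, -0.1511, 0.0259]
ee_rot: [0.617, 0.787, 0.0, 0.0]
ft_force: [-0.5, 0.1, 0.5]
grip_width: 0.378
grasp_force: 0.0
```

```bash
python3 -c "
from h import *
push(); knob(); delta(V(0,-.1048,.025),YAW+90)"
```

```text
vise pos [ 0.0011 -0.1031] Fx,Fy vise -0.5 0.3 g 0.0
side 48 [ 0.0019 -0.1101]
t 20.83 pos [ 0.5804 -0.1507  0.0259] yaw 103.89 tilt [0.0004 0.0003] F [-0.   0.  -0.9] w 32.1 g 0.0
shift [-0.054 -0.027  0.023] turn -0.002
```

Call:
{"op": "carry_out", "data": {
  "commands": [
    [[-0.08, -0.1, 0, 0, 0, 0], [0.01, -0.2, 0, 0, 0, 0.7], [0.01, -0.2, 0, 0, 0, 0.7], [0.01, -0.2, 0, 0, 0, 0.7], [0.01, -0.2, 0, 0, 0, 0.7], [0.01, -0.2, 0, 0, 0, 0.7], [0.01, -0.2, 0, 0, 0, 0.7], [0, 0, 0, 0, 0, 0]]
  ]
}}

```text
clock: 21.5
position: [0.5288, -0.1556, 0.0262]
ee_rot: [0.774, 0.633, -0.0, 0.0]
ft_force: [-0.3, 0.1, 0.6]
grip_width: 0.38
grasp_force: 0.0
```

```bash
python3 -c "
from h import *
push(); knob(); delta(V(0,-.1048,.025),YAW+90)"
```

```text
vise pos [-0.0502 -0.095 ] Fx,Fy vise -0.3 0.2 g 0.0
side 49 [-0.0466 -0.0995]
t 21.6 pos [ 0.5294 -0.1559  0.0261] yaw 78.82 tilt [-0.0007  0.0001] F [0.3 0.2 0.1] w 31.7 g 0.0
shift [0.315 1.223 0.029] turn -4.179
```

Call:
{"op": "carry_out", "data": {
  "commands": [
    [[0.01, -0.27, 0, 0, 0, 0.9], [0.01, -0.27, 0, 0, 0, 0.9], [0.01, -0.27, 0, 0, 0, 0.9], [0.01, -0.27, 0, 0, 0, 0.9], [0.01, -0.27, 0, 0, 0, 0.9], [0.01, -0.27, 0, 0, 0, 0.9], [0.01, -0.27, 0, 0, 0, 0.9], [0.01, -0.27, 0, 0, 0, 0.9], [0.01, -0.27, 0, 0, 0, 0.9], [0.01, -0.27, 0, 0, 0, 0.9], [0.01, -0.27, 0, 0, 0, 0.9], [0, 0, 0, 0, 0, 0]]
  ]
}}

```text
clock: 22.6
position: [0.443, -0.0809, 0.0262]
ee_rot: [0.986, 0.167, 0.0, 0.0]
ft_force: [0.3, 0.0, 0.5]
grip_width: 0.375
grasp_force: 0.0
```

```bash
python3 -c "
from h import *
push(); knob(); delta(V(-.115,.0102,.025),YAW)"
```

```text
vise pos [-0.1155 -0.0019] Fx,Fy vise 0.3 -0.0 g 0.0
t 22.7 pos [ 0.4432 -0.0819  0.0261] yaw 19.6 tilt [-0.0002  0.0002] F [-0.8  0.3  0.4] w 31.7 g 0.0
shift [ 0.048 -0.325  0.027] turn 0.95
```

Call:
{"op": "carry_out", "data": {
  "commands": [
    [[0.01, -0.22, 0, 0, 0, 0.7], [0.01, -0.15, 0, 0, 0, 0.3], [0, -0.05, 0, 0, 0, 0], [0, 0, 0, 0, 0, 0]]
  ]
}}

```text
clock: 23.03
position: [0.4387, -0.0665, 0.0259]
ee_rot: [0.993, 0.118, -0.0, 0.0]
ft_force: [-0.4, -2.1, 0.1]
grip_width: 0.378
grasp_force: 1.0
```

Call:
{"op": "carry_out", "data": {
  "commands": [
    [[0, -0.05, 0, 0, 0, 0], [0, -0.05, 0, 0, 0, 0], [0, 0, 0, 0, 0, 0]]
  ]
}}

```text
clock: 23.28
position: [0.4383, -0.0651, 0.026]
ee_rot: [0.993, 0.116, 0.0, 0.002]
ft_force: [2.2, -13.9, -3.2]
grip_width: 0.373
grasp_force: 7.0
```

```bash
python3 -c "
from h import *
push(); knob(); delta(V(-.115,.0102,.025),YAW)"
```

```text
vise pos [-0.1163  0.0145] Fx,Fy vise -1.2 -14.0 g 7.0
t 23.38 pos [ 0.4383 -0.0651  0.026 ] yaw 13.32 tilt [-0.0001  0.0029] F [  1.  -13.   -2.7] w 31.7 g 7.0
shift [0.033 0.108 0.025] turn -0.097
```

End stop felt at 14 N. I'll back off, open and retreat upward, then look.

Call:
{"op": "carry_out", "data": {
  "commands": [
    [[0, 0.11, 0, 0, 0, 0], [0, 0, 0, 0, 0, 0], [0, 0, 0, 0, 0, 0]]
  ],
  "hand": -0.1
}}

```text
clock: 23.63
position: [0.4391, -0.0658, 0.0259]
ee_rot: [0.993, 0.116, 0.0, -0.0]
ft_force: [0.4, 0.9, -0.3]
grip_width: 0.546
grasp_force: 0.0
```

Call:
{"op": "carry_out", "data": {
  "commands": [
    [[0, 0, -0.2, 0, 0, 0], [0, 0, -0.5, 0, 0, 0], [0, 0, -0.6, 0, 0, 0], [0, 0, -0.6, 0, 0, 0], [0, 0, -0.6, 0, 0, 0], [0, 0, -0.6, 0, 0, 0], [0, 0, -0.6, 0, 0, 0], [0, 0, -0.6, 0, 0, 0], [0, 0.5, -0.3, 0, 0, 0], [0, 0.5, 0, 0, 0, 0], [0, 0.5, 0, 0, 0, 0], [0, 0.5, 0, 0, 0, 0], [0, 0.5, 0, 0, 0, 0], [0, 0.5, 0, 0, 0, 0], [0, 0.5, 0, 0, 0, 0], [0, 0.5, 0, 0, 0, 0], [0, 0.5, 0, 0, 0, 0], [0, 0.5, 0, 0, 0, 0], [0, 0, 0, 0, 0, 0]]
  ]
}}

```text
clock: 25.22
position: [0.4847, -0.2641, 0.21]
ee_rot: [0.993, 0.114, 0.0, -0.0]
ft_force: [-0.3, 0.5, -1.7]
grip_width: 0.551
grasp_force: 0.0
```

```bash
python3 -c "
from h import *
push(); im=camera('top')[:,:,::-1]; s=camera('side')[:,:,::-1]
cv2.imwrite('pics/p5.png',np.hstack([cv2.resize(im[180:300,270:410],(467,400),interpolation=2),cv2.resize(s[170:300,270:378],(333,400),interpolation=2)]))"
```

```text
vise pos [-0.1191 -0.1898] Fx,Fy vise -0.2 0.5 g 0.0
```

View pics/p5.png

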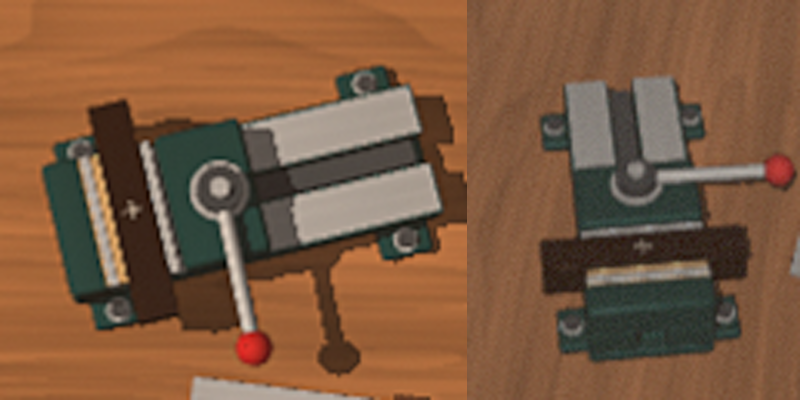

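The bar sits between the liner and the plate, with the cross at crop px (132,210) and the knob at (253,348). One last numeric check.

```bash
python3 -c "
from h import *
f=lambda u,v:(270+u/3.336-.35,180+v/3.333-.35)
g=lambda u,v:(270+(u-467)/3.083-.35,170+v/3.077-.35)
for n,p in (('top',f(132,210)),('side',g(643,247))): print('cross',vv(onz(n,p,.072)))
print('knob',vv(onz('top',f(253,348),.081)),vv(onz('side',g(779,171),.081)),'hub',vv(onz('top',f(219,188),.094)))
print('bar ends',vv(onz('top',f(113,103),.072)),vv(onz('top',f(154,318),.072)))
print('plate',vv(onz('top',f(146,143),.069)),vv(onz('top',f(177,272),.069)))"
```

```text
cross [0.00083098 0.07126256]
cross [0.0014442  0.07276886]
knob [-0.11530903  0.01075394] [-0.11473417  0.01210639] hub [-0.0009986   0.00804368]
bar ends [0.07987023 0.06691359] [-0.07805249  0.07365463]
plate [0.0463196  0.05037845] [-0.04966642  0.05017523]
```

```bash
python3 -c "
from workcell import *
print(hand_in())"
```

```text
the job is handed in; nothing more can be done
None
```

The walnut bar is clamped in the vise: flat on the bed, about 1 mm off centre along the jaws, snugged by feel with about 8 N and locked with the lever at its end stop. The job is handed in; I couldn't measure the final grip force or see the judging result.

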